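# Uncover the inclined spindle of an indexing head

### The job

Get the indexing head ready for work: swing the latch that holds down its dust cover fully aside and leave it there, lift the cover off the inclined spindle, and stand the cover, open side down, on the floor of the empty one of the two grey parts trays. Set the cover down, do not let it drop, and leave the other things on the bench where they are.

Things in the scene. Friction and masses are not known exactly. Their poses are not given: they have to be found in the camera images.
- cover: Loose aluminium dust cover, a round cap open below: 84 mm outer diameter, 45 mm high, wall 4 mm, on its top a central round grip 32 mm in diameter and 36 mm tall. About 0.28 kg. Origin: centre of its open rim; z: its axis, towards the grip. At the start it sits on the spindle, z leaning 35 degrees roughly towards the robot, x up the slope away from the robot, y level towards the latch.
- head: Indexing head, grey and white, fixed to the bench: base 150 x 140 mm, cheeks and a 112 mm barrel whose spindle leans 35 degrees from vertical towards the head's own -x. Origin: centre of its footprint on the bench; z up.
- spindle_seat (a point): Centre of the flat shoulder of the spindle on which the cover's rim rests, 130 mm above the bench; the cover's origin is there while fitted. Inside the cover the spindle nose is 72 mm in diameter and 25 mm long: the cover is free once drawn 25 mm along its axis.
- latch (a joint): Angle of the latch, a flat steel bar 86 x 14 x 8 mm turning 2 mm above the cover's top. 0: inner end over the cover, tail straight outwards (cover's y). It grows as the tail swings up the slope (towards the cover's x) and the inner end down off the cover; 1.6 is the stop, fully aside. The cover is free from about 0.95. It stays where left; about 2 N on the pin turns it.
- latch_pivot (a point): Point on the latch's turning axis (parallel to the cover's z), at the underside of the bar, 64 mm from the cover's axis and 47 mm above the shoulder.
- latch_pin (a point): Middle of the upright steel pin on the tail of the latch, 45 mm from the turning axis: 12 mm in diameter, parallel to the cover's z, standing 34 mm up from the bar (this point is 17 mm below its end and 17 mm above the bar). Pinch or push it here.
- tray_empty_floor (a point): Centre of the inner floor of the empty grey tray, 4 mm above the bench. Tray: 120 x 120 mm outside, 112 x 112 mm inside, walls 26 mm high, fixed to the bench.
- tray_full_floor (a point): The same point of the other, equal tray, which has six turned steel pieces standing in it.
- oil_bottle: Bystander: clear bottle, 60 mm diameter, 150 mm tall. Origin under its centre.
- jar: Bystander: glass jar with a steel cap, 68 mm diameter, 80 mm tall.
- screwdriver: Bystander: screwdriver with a black handle, lying.
- wrench: Bystander: steel wrench, lying.
- arbor: Bystander: steel arbor, 48 mm foot, 75 mm tall.
- part_box: Bystander: small white box with a clear top, 83 x 63 x 38 mm.
- weight: Bystander: brass weight, 56 mm diameter, 52 mm tall.

How it is judged (in metres and radians):
On the way, in this order (a step that is already met when the one before it is completed fails the run):
1. the latch is swung aside while the cover is still on the spindle (value of joint latch above 1.3 rad and distance between cover and spindle_seat below 0.012 m), for 0.1 s.
2. the cover is lifted clear of the spindle in the fingers (distance between cover and spindle_seat above 0.05 m and contact force between the fingers and cover above 0.5 N), for 0.1 s.
At the end, for the whole second after the job is handed in: The cover stands open side down on the floor of the empty tray (axis within 25 mm of the tray's centre, rim within 6 mm of the floor, upright within 0.1 rad), at rest and released, and the latch is still swung aside (more than 1.3 rad of 1.6) (horizontal distance between cover and tray_empty_floor below 0.025 m and z of cover in the frame of tray_empty_floor between -0.004 and 0.006 m and angle between cover's own z axis and vertical below 0.1 rad and linear speed of cover below 0.02 m/s and value of joint latch above 1.3 rad); the robot touches nothing.
It fails at once if the cover falls free (faster than 0.5 m/s while no finger touches it) (linear speed of cover above 0.5 m/s and contact force between the fingers and cover below 0.05 N).
It fails at once if another thing on the bench is moved by more than 30 mm (distance of any of oil_bottle, jar, screwdriver, wrench, arbor, part_box, weight from where it was at the start of the episode above 0.03 m).
It also fails if it takes over 56 s, if anything falls off the work surface, if the arm or the gripper's body presses on something with over 40 N, if the wrist force passes 120 N, or if a joint passes its speed limit or range.

### The arm

A 6-joint arm with a two-finger parallel gripper is mounted at the origin on the work surface. World frame = base frame: x ahead of the robot, y to its left, z up, the work surface at z = 0. Lengths are in m, angles in degrees, forces in N, time in s.
With the tool pointing down it reaches from about 0.25 to 0.725 m from the base axis. Payload 9.7 kg.
Tool frame: the origin (TCP) lies between the finger pads; the fingertips stand bot.tcp_to_tips ahead of it and the grasp point (between the pads) lies 2 mm behind it (bot.tcp_to_tips is the distance from the TCP to the fingertips, in m); z points along the fingers, y is the line along which they close (so a half turn about z gives the same grasp; the last joint's range is limited). The gripper opens to 85 mm and grips with 20 to 120 N. Pads are 22 mm wide; open, the fingers measure 114 mm over their backs; the gripper's body (76 mm by 85 mm) begins 54 mm behind the grasp point. The pads swing forward as they close: fully open they stand 13 mm farther back than shut.
Start: joints at [-63.312, 4.979, 10.078, 95.1, 0, 90], TCP at [0.247, -0.491, 0.248] pointing down, gripper open.
Joint ranges: [-179.16, 179.16], [-48.56, 103.87], [-65.8, 70.77], [-126.05, 130.52], [-82.76, 87.17], [-180, 180]. Speed limits (degrees/s): [127.2, 127.2, 147.25, 180, 180, 180].

### API

Orientations are given as [roll, pitch, yaw] about the fixed x, y, z axes, in that order (R = Rz(yaw) Ry(pitch) Rx(roll)).
In Python, from workcell import sensors, camera, camera_params, bot gives the robot as it stands.
- The arm moves only by the tool apply_moves, never from a script. Its argument "motion" is a list of rows, each an object with "jaw": the opening, from -1 (shut) to 1 (fully open); "xyz": the shift along the tool's x, y, z in mm, a list of three; "twist": the turn about the tool's z in rad. A call has 1 to 5 rows; each row is the pose to reach, as a shift and turn from the pose commanded when the call began, along the tool's axes at that moment; what a row does not reach only later rows make up. A row lasts 1/8 s, in which the tool goes at most 62.5 mm and 10.7 degrees, less where a joint would pass 70% of its speed; a pose out of reach is approached as far as the arm can. A call with a gripper value outside its range is refused whole. The fingers move at their own pace and stop on an object; "grip_force" is the grip in N (left out, the last holds). Time passes only in rows, so rows that repeat a pose let the fingers close. It gives the time, the measured TCP pose, the force, the opening and the grip force at its end, in the units of the state.
- sensors.get_obs(): the state, without advancing time (a new reading comes with each control period).
- camera(name): name is "side" or "top" or "wrist"; returns (picture, depth): 400x640x3 uint8, red, green, blue; 400x640 float32, m along the optical axis (not along the pixel's ray), 0 where there is no reading.
- camera_params(name): a dict with "mtx" (3x3 intrinsics, pixels), "k1" (the pictures are not rectified: a ray, as slopes to the right and down, at radius r is drawn at 1 + k1 r^2 times it, then the intrinsics apply), "rvec" (rotation vector, rad) and "tvec" (3), from world to camera coordinates, as OpenCV has them. Camera axes: x right, y down, z forward; pixel columns grow to the right and rows downward; lengths in m; the calibration is good to about 2 mm. A picture is of the moment at which its call begins: read the wrist's pose just before it. camera_params takes no time and is no camera call; for the wrist camera it gives the pose at the moment of the call.
- bot.job_done(): hands the job in; it is judged then, once.
The state is a dict: "time": time; "q": joint angles; "qd": joint speeds; "joint_efforts": joint torques, N m; "ee_pos": TCP position; "tcp_rot": TCP orientation; "wrist_force": force on the tool from outside, world axes, zero at the start; "torque": the same for the moment, N m; "opening": finger opening in m; "grasp_force": force on a finger pad.
Only numpy, scipy, OpenCV 4.12 (cv2) and the standard library are available. Lean on these libraries where they do the work, as an engineer would, in place of code of your own. Each camera call takes 0.05 s, during which the arm holds its last target. There are 200 camera calls.

## Working session

There is one attempt and no reset: what is moved stays moved. The work goes in short steps, Python scripts to look and compute and a tool call to move; the robot and the scene stay as the last step left them, time stands still between calls to the robot, and variables do not carry over. Pictures are saved under pics/ and viewed, at most 10 in all, crops included, and the job is handed in when it is done.

Besides the shell and the picture viewer there is one more tool, called after "Request:" by a JSON object that holds its "method" and its "body". apply_moves: Moves the arm, as the interface text tells. Its arguments: {"type":"object","properties":{"motion":{"type":"array","items":{"type":"object","properties":{"jaw":{"type":"number"},"xyz":{"type":"array","items":{"type":"number"}},"twist":{"type":"number"}}}},"grip_force":{"type":"number"}},"required":["motion"]}

```bash
ls; mkdir -p pics; python3 - <<'E'
from workcell import sensors,camera,camera_params,bot
import cv2,numpy as np
print(sensors.get_obs(),bot.tcp_to_tips)
for n in("top","side"):
    p,d=camera(n);np.save(f"pics/{n}.npy",d);cv2.imwrite(f"pics/{n}.png",p[:,:,::-1]);print(camera_params(n))
E
```

```text
pics
{'time': 0.0, 'q': array([-6.33109110e+01,  5.01415208e+00,  1.00351693e+01,  9.51004012e+01,
       -2.21686942e-04,  8.99990057e+01]), 'qd': array([-0.01626849,  0.01294356, -0.06672338,  0.03806711,  0.01111111,
       -0.0238214 ]), 'joint_efforts': array([ 1.43206791e-03, -5.20385027e+01,  4.64807475e+01,  1.63797790e-02,
        1.12903199e-04, -1.09001874e-05]), 'ee_pos': array([ 0.24693929, -0.49121945,  0.24756018]), 'tcp_rot': array([-1.79920616e+02,  2.20309048e-04,  2.66900837e+01]), 'wrist_force': array([ 0.17695142, -0.72399572, -0.02519443]), 'torque': array([-0.03449302,  0.07538726, -0.01037467]), 'grasp_force': 0.0, 'opening': 0.08513810315740539} 0.017
{'mtx': array([[392.824222  ,   0.        , 312.84901875],
       [  0.        , 392.824222  , 197.4352372 ],
       [  0.        ,   0.        ,   1.        ]]), 'k1': -0.020230992187588143, 'rvec': array([ 2.17133081, -2.14284348,  0.19586326]), 'tvec': array([-0.03380783,  0.54337663,  1.12438031])}
{'mtx': array([[434.71076851,   0.        , 310.7582456 ],
       [  0.        , 434.71076851, 200.34807753],
       [  0.        ,   0.        ,   1.        ]]), 'k1': -0.012713879681506767, 'rvec': array([ 0.73948762, -2.68881336,  0.99026603]), 'tvec': array([0.46056463, 0.320412  , 1.01520774])}
```

View pics/top.png

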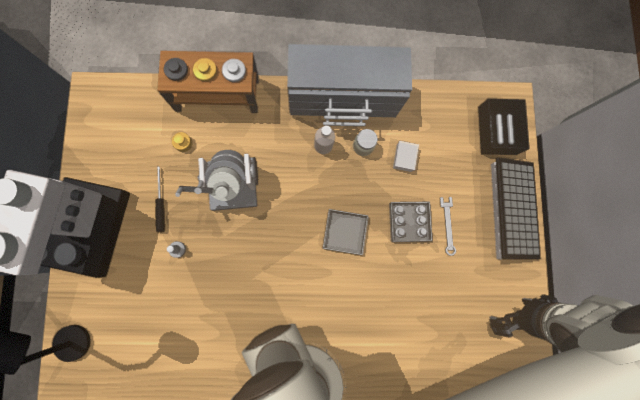

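View pics/side.png

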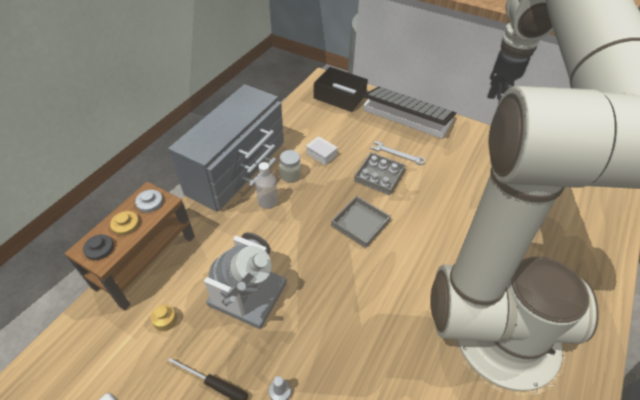

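The top view shows the head at about (230,185), with the latch tail pointing left to its pin at (182,190). The empty tray is at (346,232) and the full tray at (410,222). Next I'll enlarge the head.

```bash
cat > h.py <<'E'
import numpy as np,cv2
from scipy.spatial.transform import Rotation as R
from workcell import sensors,camera,camera_params,bot
def rays(n,uv,cp=None):
    c=cp or camera_params(n)
    return cv2.undistortPoints(np.array(uv,float).reshape(-1,1,2),c["mtx"],np.array([c["k1"],0,0,0.]))[:,0]
def world(n,uv,z,cp=None):
    c=cp or camera_params(n); s=rays(n,uv,c)
    P=np.c_[s,np.ones(len(s))]*np.array(z).reshape(-1,1)
    return (P-c["tvec"])@cv2.Rodrigues(c["rvec"])[0]
def cloud(n,d,box,cp=None):
    u0,v0,u1,v1=box; g=np.mgrid[v0:v1,u0:u1]; v,u=g[0].ravel(),g[1].ravel(); z=d[v,u]
    k=z>0; uv=np.c_[u,v][k]; return uv,world(n,uv,z[k],cp)
def project(n,P,cp=None):
    c=cp or camera_params(n)
    return cv2.projectPoints(np.array(P,float).reshape(-1,1,3),c["rvec"],c["tvec"],c["mtx"],np.array([c["k1"],0,0,0.]))[0][:,0]
E
python3 - <<'E'
from h import *
t=cv2.imread("pics/top.png")[140:225,160:275];s=cv2.imread("pics/side.png")[215:335,190:300]
a=cv2.resize(t,None,fx=4,fy=4,interpolation=3);b=cv2.resize(s,None,fx=3,fy=3,interpolation=3)
o=np.zeros((360,800,3),np.uint8);o[:340,:460]=a;o[:360,465:795]=b;cv2.imwrite("pics/crop.png",o)
d=np.load("pics/top.npy")
uv,P=cloud("top",d,(322,205,372,260))
for lo,hi in((-.01,.012),(.018,.035)):
    k=(P[:,2]>lo)&(P[:,2]<hi); print(k.sum(),P[k].mean(0))
k=(P[:,2]>.018)&(P[:,2]<.04)
print(cv2.minAreaRect(P[k][:,:2].astype(np.float32)*1000))
for u,v in [(180,190),(182,190),(222,193),(222,185),(346,232),(300,250),(192,191)]: print(u,v,world("top",[(u,v)],[d[v,u]]))
E
```

```text
2471 [ 0.44512833 -0.13136835  0.00236231]
238 [ 0.44489705 -0.12611334  0.02547665]
((445.07769775390625, -124.1264419555664), (120.17926025390625, 119.81655883789062), 81.11504364013672)
180 190 [[0.5342042  0.31781086 0.19603863]]
182 190 [[0.53590388 0.31570983 0.18628537]]
222 193 [[0.5282655  0.21076254 0.19522462]]
222 185 [[0.54909976 0.21174663 0.19503952]]
346 232 [[ 0.44494676 -0.12936684  0.00501974]]
300 250 [[0.38932633 0.00910398 0.00248158]]
192 191 [[0.53544376 0.29287949 0.17562632]]
```

View pics/crop.png

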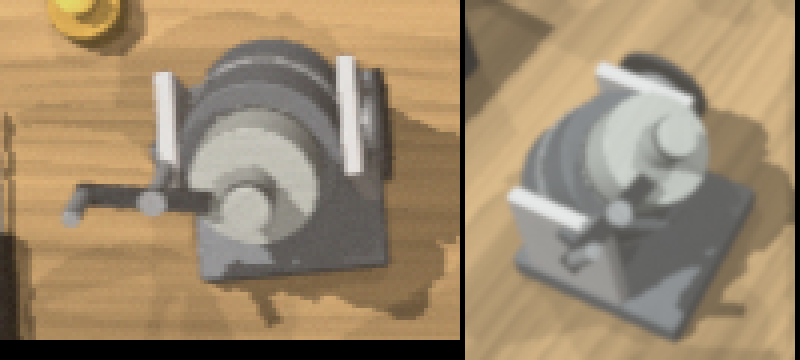

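```bash
cat > fit.py <<'E'
from h import *
from scipy.optimize import least_squares
c,s=np.cos(np.radians(35)),np.sin(np.radians(35))
def frame(p):
    cy,sy=np.cos(p[2]),np.sin(p[2]); Z=np.array([[cy,-sy,0],[sy,cy,0],[0,0,1]])
    return Z@np.array([[c,0,-s],[0,1,0],[s,0,c]]).round(9), np.array([p[0],p[1],.130])
def cyl(L,x,y,r,w0,w1):
    q=np.c_[np.hypot(L[:,0]-x,L[:,1]-y)-r, abs(L[:,2]-(w0+w1)/2)-(w1-w0)/2]
    return np.minimum(q.max(1),0)+np.linalg.norm(np.maximum(q,0),axis=1)
def sd(P,p):
    A,o=frame(p); L=(P-o)@A; S=[cyl(L,0,0,.042,0,.045),cyl(L,0,0,.016,.045,.081),cyl(L,0,.109,.006,.055,.089)]
    q=abs(L-[0,.066,.051])-[.007,.043,.004]; S.append(np.linalg.norm(np.maximum(q,0),axis=1)+np.minimum(q.max(1),0))
    return np.min(S,0)
if __name__=="__main__":
    def get(n,box):
        P=cloud(n,np.load(f"pics/{n}.npy"),box)[1]; return P[P[:,2]>.12]
    T,S=get("top",(165,140,275,225)),get("side",(190,215,300,335))
    for nm,P in(("top",T),("side",S),("both",np.r_[T,S])):
        p=np.array([.58,.21,.09])
        for tol in(.03,.012,.006):
            Q=P[abs(sd(P,p))<tol]; r=least_squares(lambda p:sd(Q,p),p,loss="soft_l1",f_scale=.002); p=r.x
        print(nm,len(Q),p,np.abs(sd(Q,p)).mean())
    A,o=frame(p)
    for n in("top","side"): print(n,project(n,[o+A@v for v in([0,0,.081],[0,.109,.089],[0,.064,.055])]))
    Z=np.r_[T,S]; L=(Z-o)@np.array([[np.cos(p[2]),-np.sin(p[2]),0],[np.sin(p[2]),np.cos(p[2]),0],[0,0,1]])
    k=(abs(abs(L[:,1])-.06)<.025)&(L[:,0]>-.02); M=L[k]; 
    for y in(-.08,-.07,-.06,-.05,.04,.05,.06,.07,.08):
        q=M[abs(M[:,1]-y)<.005]; 
        if len(q): print(y,len(q),"x",q[:,0].min(),q[:,0].max(),"zmax",q[:,2].max()+.13)
E
python3 fit.py
```

```text
top 1244 [0.57693554 0.21865733 0.08712334] 0.0017492697900039994
side 1687 [0.58112262 0.21798322 0.08991272] 0.0016152501760296704
both 2920 [0.57934585 0.21825225 0.08123168] 0.0018938646887965746
top [[220.53874024 191.06513921]
 [176.86673936 195.18949722]
 [197.37061257 188.37457279]]
side [[260.3436857  259.5583629 ]
 [233.94861779 300.93217258]
 [239.49610913 285.84273967]]
-0.08 234 x -0.014083436805929458 0.058289549310342754 zmax 0.14725433165345223
-0.07 101 x -0.01734095283047466 0.06569416538841522 zmax 0.13897896246187472
-0.06 221 x -0.018411200838027907 0.06989797356697947 zmax 0.13993422547303752
-0.05 93 x -0.01433471278608492 0.06603578565693813 zmax 0.14710610051273765
0.04 249 x -0.01927647055992483 0.06106280856204297 zmax 0.1778360377277932
0.05 148 x -0.018280104076380546 0.04690042980108827 zmax 0.14849491984484758
0.06 210 x -0.019624821362376112 0.06736353011298851 zmax 0.1589415800115313
0.07 194 x -0.019634758718779823 0.06518566205494238 zmax 0.15839889454932163
0.08 8 x 0.006053624843958498 0.01608753515675868 zmax 0.12946060798233203
```

```bash
cat > t.py <<'E'
from fit import *
p=[.579,.2182,.085]; A,o=frame(p)
def totool(P,ob=None):
    ob=ob or sensors.get_obs(); r=R.from_euler("xyz",ob["tcp_rot"],degrees=True)
    return (r.inv().apply(np.array(P)-ob["ee_pos"])*1000).round(1)
def pin(th,w=.082): return o+A@[.045*np.sin(th),.064+.045*np.cos(th),w]-[0,0,.002]
E
python3 - <<'E'
from t import *
P=pin(0);print(P,totool(P),totool(P+[0,0,.06]))
for th in np.arange(0,1.61,.155): 
    d=pin(th)-P; Z=R.from_euler("z",-.085); v=Z.apply(d)*1000; print(round(th,3),v[0].round(1),-v[1].round(1),-v[2].round(1))
E
```

```text
[0.52288269 0.32281346 0.19517047] [ 612.2 -603.3   53.2] [ 612.2 -603.4   -6.8]
0.0 0.0 -0.0 -0.0
0.155 5.7 0.5 -4.0
0.31 11.2 2.1 -7.9
0.465 16.5 4.8 -11.6
0.62 21.4 8.4 -15.0
0.775 25.8 12.9 -18.1
0.93 29.5 18.1 -20.7
1.085 32.6 24.0 -22.8
1.24 34.9 30.4 -24.4
1.395 36.3 37.1 -25.4
1.55 36.9 44.1 -25.8
```

Request:
{"method": "apply_moves", "body": {"motion": [{"xyz": [0,0,-10],"twist": 0.18},{"xyz": [0,0,-10],"twist": 0.36},{"xyz": [0,0,-10],"twist": 0.381},{"xyz": [0,0,-10],"twist": 0.381}]}}

```text
validation failed for argument at $.mo...
```

Request:
{"method": "apply_moves", "body": {"motion": [{"jaw": 1,"xyz": [0,0,-10],"twist": 0.18},{"jaw": 1,"xyz": [0,0,-10],"twist": 0.36},{"jaw": 1,"xyz": [0,0,-10],"twist": 0.381},{"jaw": 1,"xyz": [0,0,-10],"twist": 0.381}], "grip_force": 20}}

```text
time: 0.6
ee_pos: [0.247, -0.4913, 0.2579]
tcp_rot: [-180.0, 0.0, 5.0]
wrist_force: [0.7, -1.5, -0.0]
opening: 0.0857
grasp_force: 0.0
```

```bash
python3 -c "
from t import *
print(totool(pin(0)),sensors.get_obs()['tcp_rot'],sensors.get_obs()['time'])"
```

```text
[ 346.5 -786.7   63.1] [-1.79967381e+02  1.32338269e-02  5.04802928e+00] 0.6
```

Request:
{"method": "apply_moves", "body": {"motion": [{"jaw": 1,"xyz": [22,-50,0],"twist": 0},{"jaw": 1,"xyz": [44,-100,0],"twist": 0},{"jaw": 1,"xyz": [66,-150,0],"twist": 0},{"jaw": 1,"xyz": [88,-200,0],"twist": 0},{"jaw": 1,"xyz": [110,-250,0],"twist": 0}]}}

```text
time: 1.23
ee_pos: [0.3356, -0.2314, 0.2582]
tcp_rot: [180.0, -0.0, 5.0]
wrist_force: [1.0, -0.5, -0.1]
opening: 0.0854
grasp_force: 0.0
```

Request:
{"method": "apply_moves", "body": {"motion": [{"jaw": 1,"xyz": [22,-50,0],"twist": 0},{"jaw": 1,"xyz": [44,-100,0],"twist": 0},{"jaw": 1,"xyz": [66,-150,0],"twist": 0},{"jaw": 1,"xyz": [88,-200,0],"twist": 0},{"jaw": 1,"xyz": [110,-250,0],"twist": 0}]}}

```text
time: 1.85
ee_pos: [0.4241, 0.0273, 0.2584]
tcp_rot: [180.0, -0.0, 5.0]
wrist_force: [1.1, -1.2, -0.5]
opening: 0.0854
grasp_force: 0.0
```

Request:
{"method": "apply_moves", "body": {"motion": [{"jaw": 1,"xyz": [22,-50,0],"twist": 0},{"jaw": 0.5,"xyz": [44,-100,0],"twist": 0},{"jaw": 0.0,"xyz": [66,-150,0],"twist": 0},{"jaw": 0.0,"xyz": [88,-200,0],"twist": 0},{"jaw": 0.0,"xyz": [110,-250,0],"twist": 0}]}}

```text
time: 2.48
ee_pos: [0.5101, 0.0977, 0.258]
tcp_rot: [-177.6, 0.1, 9.8]
wrist_force: [-0.3, 0.0, 0.8]
opening: 0.0426
grasp_force: 0.0
```

```bash
python3 -c "
from t import *
print(totool(pin(0)),sensors.get_obs())
cp=camera_params('wrist');p,d=camera('wrist');cv2.imwrite('pics/w1.png',p[:,:,::-1]);np.save('pics/w1.npy',d)
print(project('wrist',[o+A@v for v in([0,0,.081],[0,.109,.089],[0,.064,.055])],cp))"
```

```text
[  51.1 -216.7   72. ] {'time': 2.475, 'q': array([  9.58409753,   1.089738  ,   7.08059437,  96.11665563,
         2.44203325, 179.75940571]), 'qd': array([ 2.17803758, 17.46442626, 17.66329944,  0.0480357 ,  0.61191948,
       -0.02020911]), 'joint_efforts': array([-6.17683190e-02, -4.96616292e+01,  4.44965172e+01, -3.37580124e-03,
        1.47609380e-01, -7.56228224e-05]), 'ee_pos': array([0.51013452, 0.09771791, 0.25801827]), 'tcp_rot': array([-1.77557460e+02,  1.15546792e-01,  9.82447380e+00]), 'wrist_force': array([-0.25357391,  0.00852307,  0.79370315]), 'torque': array([-0.08105347,  0.00475262,  0.01566137]), 'grasp_force': 0.0, 'opening': 0.04264460797118572}
[[149.24057482 155.72117408]
 [-34.80969566 148.11049664]
 [ 71.90078353 120.14611755]]
```

View pics/w1.png

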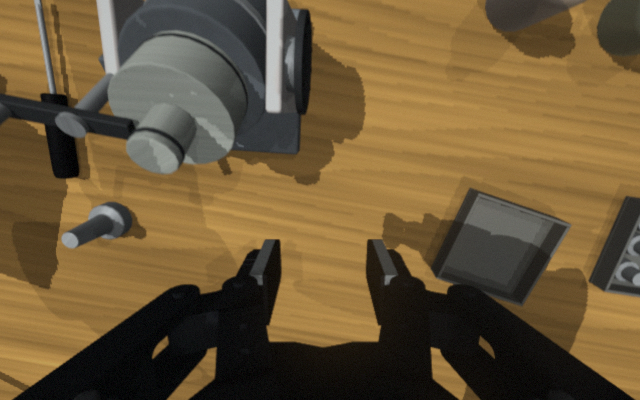

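The wrist view shows the grip at (155,155) and the pivot at (70,123), close to the predicted pixels. Joint 6 is at its limit, so I'll use the half-turn equivalent grasp.

Request:
{"method": "apply_moves", "body": {"motion": [{"jaw": 0,"xyz": [0,0,0],"twist": -0.18},{"jaw": 0,"xyz": [0,0,0],"twist": -0.36},{"jaw": 0,"xyz": [0,0,0],"twist": -0.54},{"jaw": 0,"xyz": [0,0,0],"twist": -0.72},{"jaw": 0,"xyz": [0,0,0],"twist": -0.9}]}}

```text
time: 3.15
ee_pos: [0.5094, 0.0972, 0.2582]
tcp_rot: [-178.4, -1.8, 61.6]
wrist_force: [-0.9, -1.2, 0.6]
opening: 0.0427
grasp_force: 0.0
```

Request:
{"method": "apply_moves", "body": {"motion": [{"jaw": 0,"xyz": [0,0,0],"twist": -0.18},{"jaw": 0,"xyz": [0,0,0],"twist": -0.36},{"jaw": 0,"xyz": [0,0,0],"twist": -0.54},{"jaw": 0,"xyz": [0,0,0],"twist": -0.72},{"jaw": 0,"xyz": [0,0,0],"twist": -0.9}]}}

```text
time: 3.78
ee_pos: [0.5094, 0.0972, 0.2582]
tcp_rot: [179.5, -2.4, 113.2]
wrist_force: [0.3, -0.1, -0.1]
opening: 0.0429
grasp_force: 0.0
```

Request:
{"method": "apply_moves", "body": {"motion": [{"jaw": 0,"xyz": [0,0,0],"twist": -0.18},{"jaw": 0,"xyz": [0,0,0],"twist": -0.36},{"jaw": 0,"xyz": [0,0,0],"twist": -0.54},{"jaw": 0,"xyz": [0,0,0],"twist": -0.72},{"jaw": 0,"xyz": [0,0,0],"twist": -0.9}]}}

```text
time: 4.4
ee_pos: [0.5094, 0.0972, 0.2582]
tcp_rot: [177.8, -1.1, 164.8]
wrist_force: [-0.6, -0.2, -0.3]
opening: 0.0428
grasp_force: 0.0
```

```bash
python3 -c "
from t import *
ob=sensors.get_obs();print(totool(pin(0)),ob['q'],ob['tcp_rot'],ob['ee_pos'])"
```

```text
[ 44.8 218.7  72.2] [ 9.54420473  0.97517986  6.98236122 96.12823176  2.43901297 24.75261705] [177.83549507  -1.13090915 164.81037563] [0.50938494 0.09721094 0.25817866]
```

Request:
{"method": "apply_moves", "body": {"motion": [{"jaw": 0,"xyz": [0,0,0],"twist": -0.176},{"jaw": 0,"xyz": [0,0,0],"twist": -0.35},{"jaw": 0,"xyz": [0,0,0],"twist": -0.35}]}}

```text
time: 4.78
ee_pos: [0.5095, 0.0972, 0.2582]
tcp_rot: [177.6, -0.3, -175.6]
wrist_force: [-0.5, 0.4, 0.1]
opening: 0.0423
grasp_force: 0.0
```

```bash
python3 -c "
from t import *
ob=sensors.get_obs();print(totool(pin(0)),totool(pin(0)+[0,0,.05]),ob['q'],ob['tcp_rot'],ob['ee_pos'])"
```

```text
[-31.1 221.   72.3] [-30.8 223.1  22.3] [ 9.54590422  0.97936443  6.99231436 96.12582097  2.43906206  5.14772254] [ 177.58088194   -0.33119318 -175.59722832] [0.50946132 0.09723961 0.25822959]
```

Request:
{"method": "apply_moves", "body": {"motion": [{"jaw": 0,"xyz": [-7,50,2],"twist": 0},{"jaw": 0,"xyz": [-14,100,4],"twist": 0},{"jaw": 0,"xyz": [-21,150,6],"twist": 0},{"jaw": 0,"xyz": [-27,195,8],"twist": 0},{"jaw": -0.2,"xyz": [-31,222.5,10],"twist": 0}]}}

```text
time: 5.4
ee_pos: [0.5233, 0.3238, 0.2571]
tcp_rot: [177.6, -0.4, -175.8]
wrist_force: [1.1, -0.1, 0.4]
opening: 0.0345
grasp_force: 0.0
```

```bash
python3 -c "
from t import *
ob=sensors.get_obs();print(totool(pin(0)),ob['tcp_rot'],ob['ee_pos'])
p,d=camera('wrist');cp=camera_params('wrist');cv2.imwrite('pics/w2.png',p[:,:,::-1]);np.save('pics/w2.npy',d)
print(project('wrist',[o+A@v for v in([0,0,.081],[0,.109,.089],[0,.109,.055],[0,.064,.055])],cp))"
```

```text
[ 0.1 -3.5 61.8] [ 177.58780743   -0.35786785 -175.75041812] [0.52327258 0.32377322 0.25708766]
[[137.43766715 230.69803654]
 [312.89574732 223.02133367]
 [312.96988977 235.26116055]
 [249.49503745 236.933774  ]]
```

View pics/w2.png

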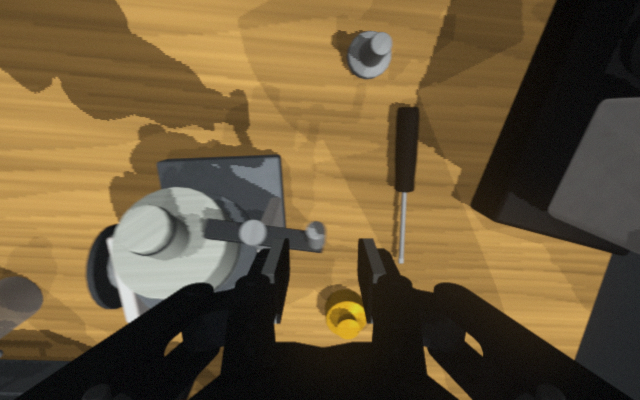

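The pin top is at (317,229), the pivot at (252,233) and the grip at (150,230). The grip is about 12 px from the prediction, so I'll refit from the wrist depth.

```bash
python3 - <<'E'
from t import *
ob=sensors.get_obs(); print(ob['ee_pos'],ob['tcp_rot'])
cp=camera_params('wrist'); p0,d=camera('wrist'); cp2=camera_params('wrist'); print(cp['mtx'][0],abs(cp['tvec']-cp2['tvec']).max())
np.save('pics/w2.npy',d)
uv,P=cloud('wrist',d,(90,160,345,300),cp); P=P[(P[:,2]>.12)&(P[:,2]<.21)]
for st in([.579,.2182,.085],[.574,.208,.1]):
    q=np.array(st)
    for tol in(.03,.012,.006):
        Q=P[abs(sd(P,q))<tol]; q=least_squares(lambda p:sd(Q,p),q,loss="soft_l1",f_scale=.002).x
    print(len(Q),q,abs(sd(Q,q)).mean())
A,o=frame(q); print(project('wrist',[o+A@v for v in([0,0,.081],[0,.109,.089],[0,.109,.055],[0,.064,.055])],cp))
for u,v in((150,225),(150,235),(317,230),(252,233)): print(u,v,world('wrist',[(u,v)],[d[v,u]],cp))
E
```

```text
[0.5232077  0.32593955 0.25632791] [ 177.54268359   -0.38733685 -175.67742005]
[309.93619354   0.         323.18299829] 0.0022325610705914434
13389 [0.57878901 0.21804135 0.10477709] 0.0010080866667805197
13394 [0.57878971 0.21802808 0.10446851] 0.0010097224763408602
[[135.63225975 230.41836555]
 [310.90489907 219.45866608]
 [311.80092011 232.23419439]
 [248.23005291 235.04053293]]
150 225 [[0.52942533 0.22092379 0.19400677]]
150 235 [[0.53459367 0.22230071 0.19765205]]
317 230 [[0.52185508 0.32510577 0.20658079]]
252 233 [[0.5377354  0.28154369 0.17821411]]
```

```bash
python3 - <<'E'
from t import *
for i in range(4): camera('wrist')
ob=sensors.get_obs(); print(ob['ee_pos'],ob['tcp_rot'],ob['qd'].round(2))
cp=camera_params('wrist'); p0,d=camera('wrist'); cp2=camera_params('wrist'); print(abs(cp['tvec']-cp2['tvec']).max())
np.save('pics/w3.npy',d)
uv,P=cloud('wrist',d,(90,160,345,300),cp); P=P[(P[:,2]>.12)&(P[:,2]<.21)]
q=np.array([.579,.218,.1])
for tol in(.03,.012,.006,.004):
        Q=P[abs(sd(P,q))<tol]; q=least_squares(lambda p:sd(Q,p),q,loss="soft_l1",f_scale=.001).x
print(len(Q),q,abs(sd(Q,q)).mean())
A,o=frame(q); L=(P-o)@A
k=(L[:,2]>.06)&(L[:,1]>.095); print("pin",k.sum(),np.median(L[k],0),L[k].min(0),L[k].max(0))
k=(L[:,2]>.079)&(abs(L[:,1])<.03); print("grip",k.sum(),L[k].mean(0))
k=(abs(L[:,2]-.055)<.004)&(abs(L[:,0])<.012)&(L[:,1]>.03)
print("bar fit slope",np.polyfit(L[k][:,1],L[k][:,0],1))
p=q; print(totool(o+A@[0,.109,.082]-[0,0,.002]))
E
```

```text
[0.52367886 0.32095683 0.25770295] [ 177.58760912   -0.32143948 -175.74035704] [-0.43 -0.34 -0.11 -0.06  0.12 -0.36]
0.00010001158882266825
12495 [0.57891224 0.21779779 0.10653991] 0.0007973458046606358
pin 416 [0.00861167 0.10879314 0.0885333 ] [0.00101198 0.10325492 0.060421  ] [0.0123171  0.11467982 0.0905364 ]
grip 1917 [-0.00173504  0.00103665  0.08072755]
bar fit slope [ 0.16410741 -0.01154896]
[ 2.8 -2.1 62.7]
```

```bash
python3 - <<'E'
s=open('fit.py').read()
s=s.replace("cyl(L,0,.109,.006,.055,.089)]","cyl(L,.045*np.sin(p[3]),.064+.045*np.cos(p[3]),.006,.055,.089)]")
s=s.replace("q=abs(L-[0,.066,.051])-[","cs,sn=np.cos(p[3]),np.sin(p[3]); B=L-[0,.064,.051]; q=abs(np.c_[B[:,0]*cs-B[:,1]*sn, B[:,0]*sn+B[:,1]*cs-.002,B[:,2]])-[")
open('fit.py','w').write(s)
E
python3 - <<'E'
from t import *
cp=camera_params('wrist'); d=np.load('pics/w3.npy')
uv,P=cloud('wrist',d,(90,160,345,300),cp); P=P[(P[:,2]>.12)&(P[:,2]<.21)]
q=np.array([.579,.218,.09,.1])
for tol in(.03,.012,.006,.004):
        Q=P[abs(sd(P,q))<tol]; q=least_squares(lambda p:sd(Q,p),q,loss="soft_l1",f_scale=.001).x
print(len(Q),q,abs(sd(Q,q)).mean())
A,o=frame(q); L=(P-o)@A
k=(L[:,2]>.06)&(L[:,1]>.095); print("pin",k.sum(),np.median(L[k],0))
p0=o+A@[.045*np.sin(q[3]),.064+.045*np.cos(q[3]),.082]-[0,0,.002]
print(totool(p0))
for th in list(np.arange(q[3],1.6,.14))+[1.57]:
    print(round(th,2),totool(o+A@[.045*np.sin(th),.064+.045*np.cos(th),.082]-[0,0,.002])-totool(p0))
E
sed -i "s/^p=.*/p=[.579,.218,.085,.15]; A,o=frame(p)/" t.py
```

```text
12981 [0.57881909 0.21796411 0.11412065 0.16068194] 0.0007471013934328618
pin 414 [0.00948313 0.108769   0.08807557]
[-2.2 -2.5 58.5]
0.16 [0. 0. 0.]
0.3 [-5.  -1.  -3.6]
0.44 [-9.9 -3.  -7.1]
0.58 [-14.5  -5.7 -10.4]
0.72 [-18.7  -9.3 -13.4]
0.86 [-22.5 -13.5 -16.1]
1.0 [-25.8 -18.3 -18.5]
1.14 [-28.5 -23.7 -20.5]
1.28 [-30.5 -29.4 -22. ]
1.42 [-31.9 -35.5 -23.1]
1.56 [-32.5 -41.7 -23.6]
1.57 [-32.6 -42.1 -23.7]
```

Request:
{"method": "apply_moves", "body": {"motion": [{"jaw": -0.2,"xyz": [-2,-2.5,25],"twist": 0},{"jaw": -0.2,"xyz": [-2,-2.5,45],"twist": 0},{"jaw": -0.2,"xyz": [-2,-2.5,58],"twist": 0},{"jaw": -0.2,"xyz": [-2,-2.5,58],"twist": 0},{"jaw": -0.5,"xyz": [-2,-2.5,58],"twist": 0}]}}

```text
time: 6.38
ee_pos: [0.5256, 0.3218, 0.2005]
tcp_rot: [177.6, -0.3, -175.7]
wrist_force: [-0.7, -0.6, 0.1]
opening: 0.0215
grasp_force: 0.0
```

Request:
{"method": "apply_moves", "body": {"motion": [{"jaw": -0.8,"xyz": [0,0,0],"twist": 0},{"jaw": -1,"xyz": [0,0,0],"twist": 0},{"jaw": -1,"xyz": [0,0,0],"twist": 0},{"jaw": -1,"xyz": [0,0,0],"twist": 0}]}}

```text
time: 6.88
ee_pos: [0.5254, 0.3207, 0.2003]
tcp_rot: [177.7, -0.3, -175.7]
wrist_force: [-1.8, -7.5, 2.1]
opening: 0.0109
grasp_force: 21.2
```

```bash
sed -i "s/^p=.*/p=[.5788,.218,.114,.16]; A,o=frame(p)/" t.py; python3 -c "
from t import *
ob=sensors.get_obs();print(totool(pin(.16)),ob['tcp_rot'],ob['ee_pos'],ob['wrist_force'])"
```

```text
[-0.2  0.3  1.1] [ 177.69462753   -0.29416441 -175.69374791] [0.52544627 0.32065607 0.20033691] [-1.80504522 -7.45592864  2.14435084]
```

Request:
{"method": "apply_moves", "body": {"motion": [{"jaw": -1,"xyz": [-2.5,-0.5,-1.8],"twist": 0},{"jaw": -1,"xyz": [-5,-1,-3.6],"twist": 0},{"jaw": -1,"xyz": [-9.9,-3,-7.1],"twist": 0},{"jaw": -1,"xyz": [-14.5,-5.7,-10.4],"twist": 0},{"jaw": -1,"xyz": [-18.7,-9.3,-13.4],"twist": 0}]}}

```text
time: 7.5
ee_pos: [0.5446, 0.3138, 0.213]
tcp_rot: [177.5, -0.3, -175.6]
wrist_force: [-3.5, 3.1, 1.0]
opening: 0.0113
grasp_force: 21.3
```

Request:
{"method": "apply_moves", "body": {"motion": [{"jaw": -1,"xyz": [-3.8,-4.2,-2.7],"twist": 0},{"jaw": -1,"xyz": [-7.1,-9,-5.1],"twist": 0},{"jaw": -1,"xyz": [-9.8,-14.4,-7.1],"twist": 0},{"jaw": -1,"xyz": [-11.8,-20.1,-8.6],"twist": 0},{"jaw": -1,"xyz": [-13.2,-26.2,-9.7],"twist": 0}]}}

```text
time: 8.12
ee_pos: [0.562, 0.2895, 0.2235]
tcp_rot: [177.3, 0.1, -175.6]
wrist_force: [4.4, 4.4, 4.1]
opening: 0.0113
grasp_force: 21.1
```

Request:
{"method": "apply_moves", "body": {"motion": [{"jaw": -1,"xyz": [-0.6,-4.2,-0.5],"twist": 0},{"jaw": -1,"xyz": [-0.6,-6.5,-0.5],"twist": 0},{"jaw": -1,"xyz": [-0.6,-6.5,-0.5],"twist": 0}]}}

```text
time: 8.5
ee_pos: [0.5632, 0.2824, 0.2237]
tcp_rot: [177.4, 0.1, -175.7]
wrist_force: [4.6, 3.2, 7.7]
opening: 0.0114
grasp_force: 21.6
```

```bash
python3 -c "
from t import *
ob=sensors.get_obs();print(totool(pin(1.56)),ob['tcp_rot'],ob['ee_pos'],ob['wrist_force'],ob['opening'])
p,d=camera('wrist');cv2.imwrite('pics/w4.png',p[:,:,::-1])"
```

```text
[ 1.9 -1.4  2.6] [ 1.77411341e+02  6.26399671e-02 -1.75650637e+02] [0.56316446 0.28235684 0.22368215] [4.61750648 3.15630844 7.67362822] 0.011436891811544295
```

View pics/w4.png

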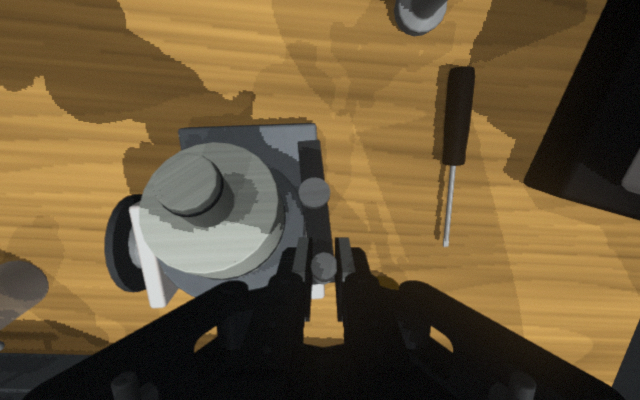

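The latch bar now lies along the slope: its pivot is at (314,193) and the pin, at (323,267), is between the pads. It's fully aside, so I'll release it and rise.

Request:
{"method": "apply_moves", "body": {"motion": [{"jaw": -0.6,"xyz": [0,0,0],"twist": 0},{"jaw": -0.5,"xyz": [0,0,0],"twist": 0},{"jaw": -0.5,"xyz": [0,0,-25],"twist": 0},{"jaw": -0.4,"xyz": [0,0,-50],"twist": 0},{"jaw": 0.1,"xyz": [0,0,-50],"twist": 0}]}}

```text
time: 9.18
ee_pos: [0.5621, 0.2795, 0.2728]
tcp_rot: [177.5, -0.2, -175.6]
wrist_force: [0.4, -0.1, 0.4]
opening: 0.0427
grasp_force: 0.0
```

```bash
python3 - <<'E'
from t import *
for i in range(3): camera('wrist')
cp=camera_params('wrist'); p0,d=camera('wrist'); 
uv,P=cloud('wrist',d,(90,100,360,330),cp); P=P[(P[:,2]>.12)&(P[:,2]<.235)]
q=np.array([.579,.218,.1,1.5])
for tol in(.03,.012,.006,.004):
        Q=P[abs(sd(P,q))<tol]; q=least_squares(lambda p:sd(Q,p),q,loss="soft_l1",f_scale=.001).x
print(len(Q),q,abs(sd(Q,q)).mean())
A,o=frame(q)
ob=sensors.get_obs();r=R.from_euler("xyz",ob["tcp_rot"],degrees=True).as_matrix(); print(ob['ee_pos'],ob['tcp_rot'],"tool axes\n",r)
for w in(.0715,.074): print(w,totool(o+A@[0,0,w]-[0,0,.002]))
print("axis in tool",r.T@A[:,2]); yh=A[:,1]; print("twist wanted deg",np.degrees(np.arctan2((r.T@yh)[0],(r.T@yh)[1])))
E
```

```text
12842 [0.57885712 0.21769803 0.11482287 1.49249027] 0.0008443629289293918
[0.56134397 0.27930543 0.26972861] [ 177.61810811   -0.41723225 -175.6351128 ] tool axes
 [[-0.99707314 -0.07574047 -0.01041766]
 [-0.07610597  0.99626114  0.0408856 ]
 [ 0.00728201  0.04155878 -0.99910952]]
0.0715 [ 27.6 -67.8  80.6]
0.074 [ 29.  -67.7  78.6]
axis in tool [ 0.57909815  0.01173047 -0.81517343]
twist wanted deg 2.215858476447292
```

Request:
{"method": "apply_moves", "body": {"motion": [{"jaw": 0.15,"xyz": [14,-34,0],"twist": 0.01},{"jaw": 0.15,"xyz": [28,-67.8,10],"twist": 0.02},{"jaw": 0.15,"xyz": [28,-67.8,45],"twist": 0.02},{"jaw": 0.15,"xyz": [28,-67.8,70],"twist": 0.02},{"jaw": 0.15,"xyz": [28,-67.8,79],"twist": 0.02}]}}

```text
time: 10.0
ee_pos: [0.5371, 0.2126, 0.1871]
tcp_rot: [177.6, -0.6, -176.8]
wrist_force: [-0.6, -0.6, 0.8]
opening: 0.049
grasp_force: 0.0
```

Request:
{"method": "apply_moves", "body": {"motion": [{"jaw": 0.15,"xyz": [0,0,0],"twist": 0},{"jaw": 0.15,"xyz": [0,0,0],"twist": 0}]}}

```text
time: 10.25
ee_pos: [0.5385, 0.2133, 0.1904]
tcp_rot: [177.6, -0.3, -176.8]
wrist_force: [0.2, 0.1, 0.8]
opening: 0.049
grasp_force: 0.0
```

```bash
python3 - <<'E'
from t import *
A,o=frame([.5788,.2178,.1145]); ob=sensors.get_obs(); print(totool(o+A@[0,0,.0725]-[0,0,.002]),ob['ee_pos'],ob['wrist_force'])
E
```

```text
[ 1.  -0.3  3. ] [0.53845526 0.21327516 0.19042206] [0.24693576 0.08249664 0.81489575]
```

Request:
{"method": "apply_moves", "body": {"motion": [{"jaw": -0.2,"xyz": [1,-0.3,1.5],"twist": 0},{"jaw": -0.5,"xyz": [1,-0.3,1.5],"twist": 0},{"jaw": -1,"xyz": [1,-0.3,1.5],"twist": 0},{"jaw": -1,"xyz": [1,-0.3,1.5],"twist": 0},{"jaw": -1,"xyz": [1,-0.3,1.5],"twist": 0}], "grip_force": 40}}

```text
time: 10.88
ee_pos: [0.5373, 0.2128, 0.1887]
tcp_rot: [177.6, -0.3, -176.8]
wrist_force: [-0.8, -0.5, 6.0]
opening: 0.0306
grasp_force: 39.8
```

Request:
{"method": "apply_moves", "body": {"motion": [{"jaw": -1,"xyz": [2.9,0,-4.1],"twist": 0},{"jaw": -1,"xyz": [8.1,0,-11.4],"twist": 0},{"jaw": -1,"xyz": [13.3,0,-18.7],"twist": 0},{"jaw": -1,"xyz": [18.5,0,-26.1],"twist": 0},{"jaw": -1,"xyz": [24.3,0,-34.2],"twist": 0}]}}

```text
time: 11.5
ee_pos: [0.5124, 0.2099, 0.2225]
tcp_rot: [177.6, -0.4, -176.8]
wrist_force: [0.2, -0.2, -4.2]
opening: 0.0309
grasp_force: 39.8
```

Request:
{"method": "apply_moves", "body": {"motion": [{"jaw": -1,"xyz": [5.8,0,-8.2],"twist": 0},{"jaw": -1,"xyz": [11,0,-20],"twist": 0},{"jaw": -1,"xyz": [20,0,-40],"twist": 0},{"jaw": -1,"xyz": [30,0,-60],"twist": 0},{"jaw": -1,"xyz": [30,0,-60],"twist": 0}]}}

```text
time: 12.12
ee_pos: [0.4838, 0.2059, 0.2845]
tcp_rot: [177.5, -0.2, -176.8]
wrist_force: [1.3, 0.4, -3.1]
opening: 0.0307
grasp_force: 39.9
```

```bash
python3 - <<'E'
from t import *
camera('wrist');ob=sensors.get_obs(); cp=camera_params('wrist')
p,d=camera('wrist');p2,d2=camera('side')
im=np.vstack([p[:,:,::-1],p2[:,:,::-1]]); cv2.imwrite('pics/w5.png',cv2.resize(im,None,fx=.75,fy=.75))
print(ob['ee_pos'],ob['tcp_rot'],ob['wrist_force'],ob['q'],ob['opening'])
print(totool([.445,-.125,.25],ob),np.degrees(np.arctan2(-.125,.445)))
E
```

```text
[0.48397648 0.20589204 0.28310299] [ 177.55399221   -0.26938698 -176.77242408] [ 0.53590049  0.48969175 -3.4228023 ] [21.82096938  2.03895262 10.86964623 98.30564415  2.40415562 18.61016187] 0.03090381165776497
[  57.4 -329.3   19.3] -15.689992929083873
```

View pics/w5.png

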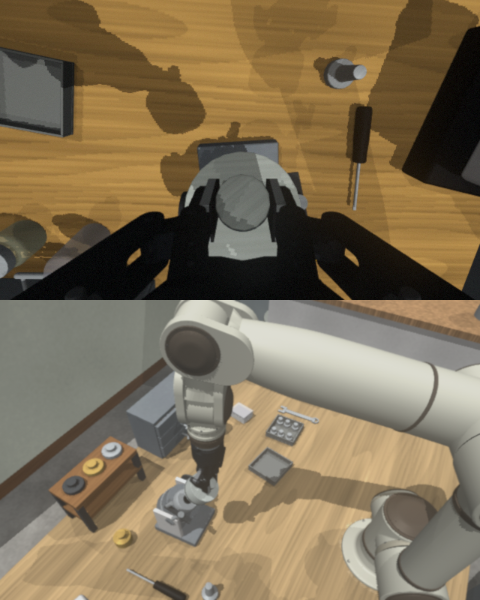

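The cover is in the fingers, clear of the spindle and still leaning, with the grip top at (243,203) in the wrist view. Now I'll carry it to the tray.

```bash
python3 - <<'E'
from t import *
print(totool([.3933,-.1305,.27]),totool([.3933,-.1305,.11]))
E
```

```text
[ 109.2 -330.9   -1.5] [ 108.  -337.6  158.4]
```

Request:
{"method": "apply_moves", "body": {"motion": [{"jaw": -1,"xyz": [18,-20,0],"twist": 0},{"jaw": -1,"xyz": [32,-60,0],"twist": 0},{"jaw": -1,"xyz": [45,-100,0],"twist": 0},{"jaw": -1,"xyz": [58,-140,0],"twist": 0},{"jaw": -1,"xyz": [71,-180,0],"twist": 0}]}}

```text
time: 12.9
ee_pos: [0.4224, 0.021, 0.2742]
tcp_rot: [177.6, -0.4, -176.8]
wrist_force: [0.8, 0.3, -2.9]
opening: 0.031
grasp_force: 40.2
```

Request:
{"method": "apply_moves", "body": {"motion": [{"jaw": -1,"xyz": [12,-40,5],"twist": 0},{"jaw": -1,"xyz": [22,-80,15],"twist": 0},{"jaw": -1,"xyz": [32,-115,30],"twist": 0},{"jaw": -1,"xyz": [36,-140,50],"twist": 0},{"jaw": -1,"xyz": [37,-150,65],"twist": 0}]}}

```text
time: 13.52
ee_pos: [0.3932, -0.1278, 0.2025]
tcp_rot: [177.6, -0.5, -176.9]
wrist_force: [-0.9, -0.2, -3.0]
opening: 0.0308
grasp_force: 40.2
```

Request:
{"method": "apply_moves", "body": {"motion": [{"jaw": -1,"xyz": [0,-3,20],"twist": 0},{"jaw": -1,"xyz": [0,-6,50],"twist": 0},{"jaw": -1,"xyz": [0,-7,80],"twist": 0},{"jaw": -1,"xyz": [0,-7,80],"twist": 0}]}}

```text
time: 14.02
ee_pos: [0.3923, -0.1295, 0.1218]
tcp_rot: [177.5, -0.6, -176.7]
wrist_force: [-0.4, -0.1, -3.4]
opening: 0.0309
grasp_force: 40.2
```

```bash
python3 - <<'E'
from t import *
ob=sensors.get_obs(); camera('side'); p2,d2=camera('side'); p,d=camera('wrist')
print(ob['ee_pos'],ob['tcp_rot'],totool([.3933,-.1305,.0855]),ob['opening'])
a=cv2.resize(p2[120:280,280:480,::-1],(640,512),interpolation=3); cv2.imwrite('pics/w6.png',a)
E
```

```text
[ 0.39227291 -0.12954376  0.12177426] [ 177.48021343   -0.60035667 -176.74790197] [ 0.5 -1.8 39.6] 0.030875961400685173
```

View pics/w6.png

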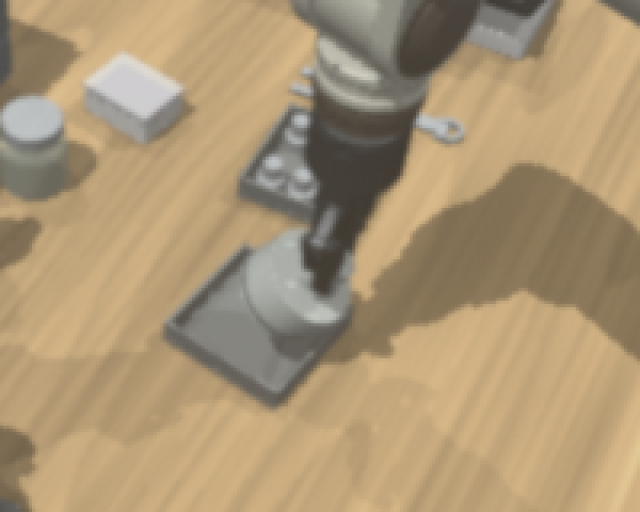

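The cover, still leaning, hangs over the tray with its low rim near the robot-side wall at about (350,310). I'll lower it until it touches.

Request:
{"method": "apply_moves", "body": {"motion": [{"jaw": -1,"xyz": [0,-1,15],"twist": 0},{"jaw": -1,"xyz": [0,-1.5,30],"twist": 0},{"jaw": -1,"xyz": [0,-1.5,35],"twist": 0},{"jaw": -1,"xyz": [0,-1.5,36],"twist": 0},{"jaw": -1,"xyz": [0,-1.5,36],"twist": 0}], "grip_force": 30}}

```text
time: 14.8
ee_pos: [0.3949, -0.1308, 0.0884]
tcp_rot: [177.7, -0.1, -176.8]
wrist_force: [7.6, -1.5, -0.0]
opening: 0.0306
grasp_force: 40.7
```

Request:
{"method": "apply_moves", "body": {"motion": [{"jaw": -1,"xyz": [0,0,1.5],"twist": 0},{"jaw": -1,"xyz": [0,0,3],"twist": 0}]}}

```text
time: 15.05
ee_pos: [0.3958, -0.131, 0.0868]
tcp_rot: [177.7, 0.0, -176.8]
wrist_force: [7.1, -2.0, 11.9]
opening: 0.0311
grasp_force: 41.7
```

Request:
{"method": "apply_moves", "body": {"motion": [{"jaw": -1,"xyz": [-3.6,0,0],"twist": 0},{"jaw": -1,"xyz": [-7.3,0,0],"twist": 0},{"jaw": -1,"xyz": [-11,0,0],"twist": 0},{"jaw": -1,"xyz": [-14.6,0,0.5],"twist": 0},{"jaw": -1,"xyz": [-14.6,0,0.5],"twist": 0}], "grip_force": 20}}

```text
time: 15.68
ee_pos: [0.4084, -0.1299, 0.0856]
tcp_rot: [177.7, -0.3, -176.8]
wrist_force: [-2.6, -0.3, 12.2]
opening: 0.0306
grasp_force: 43.3
```

```bash
python3 - <<'E'
from t import *
ob=sensors.get_obs(); cp=camera_params('wrist'); p,d=camera('wrist'); p2,d2=camera('side')
print(ob['ee_pos'],ob['wrist_force'],ob['opening'],ob['grasp_force'])
a=cv2.resize(p2[120:280,280:480,::-1],(500,400),interpolation=3); cv2.imwrite('pics/w7.png',np.vstack([a,cv2.resize(p[100:260,200:400,::-1],(500,200*2))])[:600])
E
```

```text
[ 0.40842596 -0.12992439  0.08561056] [-2.58656622 -0.34167945 12.23141753] 0.03064344656645471 43.312740325927734
```

View pics/w7.png

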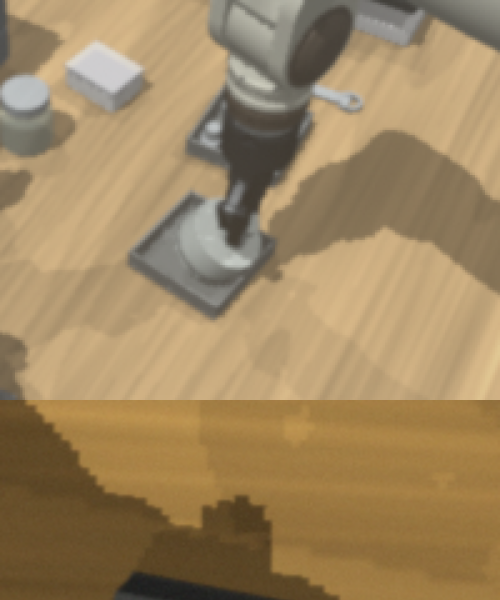

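```bash
cat > tilt.py <<'E'
from h import *
def tilt():
    cp=camera_params('wrist'); p,d=camera('wrist')
    uv,P=cloud('wrist',d,(305,258,343,285),cp)
    for i in range(6):
        c=np.median(P,0) if i==0 else P.mean(0); n=np.linalg.svd(P-c,full_matrices=False)[2][2]; n*=np.sign(n[2]); r=abs((P-c)@n); P=P[r<max(.0015,1.5*np.median(r))]
    print("n",n.round(3),"tilt",np.degrees(np.arccos(n[2])).round(1),"c",c.round(4),len(P),"rms",np.std((P-c)@n)); return n,c
if __name__=="__main__":
    tilt(); ob=sensors.get_obs(); print(ob['time'],ob['ee_pos'].round(4),ob['wrist_force'].round(1),ob['grasp_force'],ob['opening'])
E
python3 tilt.py
```

```text
n [-0.501 -0.059  0.863] tilt 30.3 c [ 0.4027 -0.1296  0.0937] 1005 rms 0.0005899121239258055
15.825 [ 0.4084 -0.1299  0.0857] [-2.  -1.4 13. ] 43.291491866111755 0.030998064165053515
```

Request:
{"method": "apply_moves", "body": {"motion": [{"jaw": -0.3,"xyz": [0,0,0],"twist": 0},{"jaw": -0.29,"xyz": [0,0,0],"twist": 0}], "grip_force": 20}}

```text
time: 16.08
ee_pos: [0.4083, -0.1299, 0.0856]
tcp_rot: [177.7, -0.3, -176.8]
wrist_force: [-2.5, 0.2, 12.5]
opening: 0.0307
grasp_force: 43.3
```

Request:
{"method": "apply_moves", "body": {"motion": [{"jaw": -0.3,"xyz": [-3.5,0,2.5],"twist": 0},{"jaw": -0.3,"xyz": [-7,0,4],"twist": 0},{"jaw": -0.3,"xyz": [-10.5,0,5],"twist": 0},{"jaw": -0.3,"xyz": [-14,0,6],"twist": 0},{"jaw": -0.3,"xyz": [-14,0,6],"twist": 0}]}}

```text
time: 16.7
ee_pos: [0.424, -0.1291, 0.0811]
tcp_rot: [177.7, -0.0, -176.8]
wrist_force: [1.2, -0.2, 20.3]
opening: 0.0308
grasp_force: 48.1
```

```bash
python3 tilt.py
```

```text
n [-0.328 -0.054  0.943] tilt 19.4 c [ 0.4166 -0.129   0.092 ] 1008 rms 0.0005880725850938717
16.75 [ 0.424  -0.1291  0.0811] [ 1.8 -0.2 19.6] 48.056790232658386 0.031225836491291407
```

Request:
{"method": "apply_moves", "body": {"motion": [{"jaw": -0.3,"xyz": [-5,0,1.5],"twist": 0},{"jaw": -0.3,"xyz": [-10,0,3],"twist": 0},{"jaw": -0.3,"xyz": [-15,0,5],"twist": 0},{"jaw": -0.3,"xyz": [-18,0,6.2],"twist": 0},{"jaw": -0.3,"xyz": [-18,0,6.2],"twist": 0}]}}

```text
time: 17.38
ee_pos: [0.4413, -0.1277, 0.0738]
tcp_rot: [177.7, -0.1, -176.8]
wrist_force: [1.9, -1.3, 13.3]
opening: 0.031
grasp_force: 50.8
```

```bash
python3 tilt.py
```

```text
n [-0.108 -0.038  0.993] tilt 6.6 c [ 0.4324 -0.1278  0.0876] 1009 rms 0.0005581210517460915
17.425 [ 0.4413 -0.1277  0.0738] [ 2.8 -1.1 13.9] 50.75224220752716 0.03080042857160006
```

Request:
{"method": "apply_moves", "body": {"motion": [{"jaw": -0.3,"xyz": [-3,0,1.5],"twist": 0},{"jaw": -0.3,"xyz": [-6,0,3],"twist": 0},{"jaw": -0.3,"xyz": [-8,0,4],"twist": 0},{"jaw": -0.3,"xyz": [-8,0,4.5],"twist": 0},{"jaw": -0.3,"xyz": [-8,0,4.5],"twist": 0}]}}

```text
time: 18.05
ee_pos: [0.4493, -0.1269, 0.0697]
tcp_rot: [177.7, -0.1, -176.8]
wrist_force: [0.5, 1.9, 16.6]
opening: 0.0309
grasp_force: 53.3
```

```bash
python3 tilt.py
```

```text
n [ 0.007 -0.027  1.   ] tilt 1.6 c [ 0.4395 -0.1271  0.085 ] 1016 rms 0.0005478321225683638
18.1 [ 0.4493 -0.1269  0.0697] [-0.   2.  16.9] 53.26471209526062 0.030632020475466756
```

Request:
{"method": "apply_moves", "body": {"motion": [{"jaw": -0.3,"xyz": [0,0,-2],"twist": 0},{"jaw": -0.24,"xyz": [0,0,-3],"twist": 0},{"jaw": -0.15,"xyz": [0,0,-3],"twist": 0},{"jaw": 0.05,"xyz": [0,0,-3],"twist": 0},{"jaw": 0.3,"xyz": [0,0,-3],"twist": 0}]}}

```text
time: 18.73
ee_pos: [0.4475, -0.1266, 0.0703]
tcp_rot: [177.6, -0.4, -176.8]
wrist_force: [-0.5, -0.4, -0.2]
opening: 0.0552
grasp_force: 0.0
```

Request:
{"method": "apply_moves", "body": {"motion": [{"jaw": 0.3,"xyz": [0,0,0],"twist": 0},{"jaw": 0.3,"xyz": [0,0,-30],"twist": 0},{"jaw": 0.3,"xyz": [0,0,-80],"twist": 0},{"jaw": 0.3,"xyz": [0,0,-140],"twist": 0},{"jaw": 0.3,"xyz": [0,0,-140],"twist": 0}]}}

```text
time: 19.35
ee_pos: [0.4504, -0.1331, 0.215]
tcp_rot: [177.7, 0.0, -176.8]
wrist_force: [0.5, 0.3, -1.0]
opening: 0.0552
grasp_force: 0.0
```

```bash
python3 - <<'E'
from h import *
for i in range(4): camera('top')
ob=sensors.get_obs(); print(ob['time'],ob['ee_pos'],ob['wrist_force'],ob['opening'])
cp=camera_params('wrist'); p,d=camera('wrist'); p2,d2=camera('side'); p3,d3=camera('top')
uv,P=cloud('wrist',d,(0,0,640,400),cp); r=np.hypot(P[:,0]-.447,P[:,1]+.126)
for lo,hi in((.08,.09),(.044,.054)):
    Q=P[(r<.07)&(P[:,2]>lo)&(P[:,2]<hi)]; c=Q.mean(0); n=np.linalg.svd(Q-c,full_matrices=False)[2][2]; print(len(Q),c,n,(Q.min(0)+Q.max(0))/2)
W=P[(r<.1)&(P[:,2]>.024)&(P[:,2]<.034)]
print("tray",cv2.minAreaRect(W[:,:2].astype(np.float32)*1000))
a=cv2.resize(p3[130:270,150:470,::-1],(800,350),interpolation=3); cv2.imwrite('pics/w8.png',a)
E
```

```text
19.55 [ 0.44839531 -0.13232591  0.20906166] [-1.29562931  0.56554364 -0.08720179] 0.05555374553087221
1067 [ 0.44426445 -0.12464939  0.08398039] [-0.01373471 -0.00375174  0.99989864] [ 0.44457195 -0.12459229  0.08312016]
4634 [ 0.44139979 -0.12514412  0.04810226] [ 4.15956305e-05 -1.89514194e-04  9.99999981e-01] [ 0.44488477 -0.1242778   0.04902662]
tray ((445.98193359375, -124.69967651367188), (119.9071273803711, 119.78445434570312), 81.36416625976562)
```

View pics/w8.png

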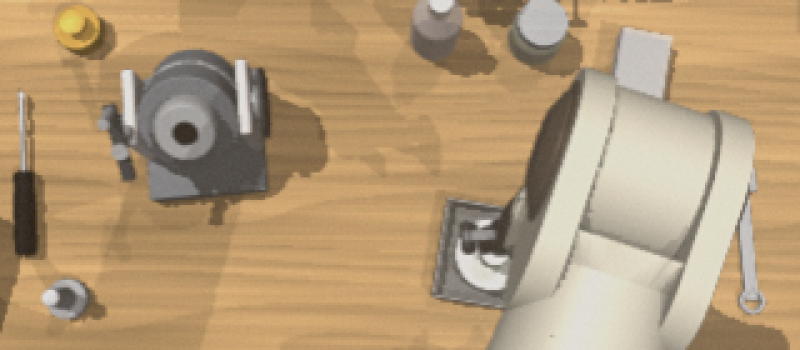

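The cover stands flat in the tray at (485,255), its axis about 1 mm from the tray centre. The latch is aside at (117,145), the spindle is bare, and the bystanders haven't moved. I'll hand it in.

```bash
python3 -c "
from workcell import bot; print(bot.job_done())"
```

```text
the job is handed in; nothing more can be done
None
```

I swung the latch aside (about 1.49 rad of 1.6), stood the cover upright in the empty tray about 1 mm from its centre, and handed the job in at 19.6 s; the hand-in gave no verdict.

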